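# Drop a spent battery through a lever-operated lid

### The arm

A 6-joint arm with a two-finger parallel gripper is mounted at the origin on the work surface. World frame = base frame: x ahead of the robot, y to its left, z up, the work surface at z = 0. Lengths are in m, angles in degrees, forces in N, time in s.
With the tool pointing down it reaches from about 0.4 to 0.825 m from the base axis. Payload 7 kg.
Tool frame: the origin (TCP) lies midway between the tips of the shut fingers; the grasp point (between the pads) lies 19 mm behind it; z points along the fingers, y is the direction in which the jaws open and shut (so a half turn about z gives the same grasp; the last joint's range is limited). The gripper opens to 88 mm and grips with 3 to 60 N. Pads are 19 mm wide; open, the fingers measure 130 mm over their backs; the gripper's body (78 mm by 193 mm) begins 47 mm behind the grasp point.
Start: joints at [16.507, 20.546, 0.682, 0, -70.136, -16.507], TCP at [0.675, -0, 0.227] pointing down, gripper open.
Joint ranges: [-176.03, 176.03], [-82.01, 121.73], [-58.28, 71.71], [-173.87, 95.51], [-174.79, -0.11], [-173.66, 173.66]. Speed limits (degrees/s): [136.94, 136.94, 172.46, 180, 180, 180].

### API

Orientations are given as [roll, pitch, yaw] about the fixed x, y, z axes, in that order (R = Rz(yaw) Ry(pitch) Rx(roll)).
In Python, from plant import get_state, capture, close_job gives the robot as it stands.
- The arm moves only by the tool apply_moves, never from a script. Its argument "commands" is a list of rows, each an object with "grip": the opening, from 0 (shut) to 1 (fully open); "dp": the shift along the tool's x, y, z in mm, a list of three; "yaw": the turn about the tool's z in rad. A call has 1 to 12 rows; each row is the pose to reach, as a shift and turn from the pose commanded when the call began, along the tool's axes at that moment; what a row does not reach only later rows make up. A row lasts 1/8 s, in which the tool goes at most 62.5 mm and 10.7 degrees, less where a joint would pass 70% of its speed; a pose out of reach is approached as far as the arm can. A call with a gripper value outside its range is refused whole. The fingers move at their own pace and stop on an object; "newtons" is the grip in N (left out, the last holds). Time passes only in rows, so rows that repeat a pose let the fingers close. It gives the time, the measured TCP pose, the force and the opening at its end, in the units of the state.
- get_state(): the state, without advancing time (a new reading comes with each control period).
- capture(name): name is "scene" or "side" or "wrist"; returns a dict with "color" (384x512x3 uint8, red, green, blue), "camera_matrix" (3x3 intrinsics, pixels), "xyz" and "rotation" of the camera in the world; the wrist camera has in their place "T_tool_cam" (4x4, takes a point from camera to tool coordinates, whose origin is the TCP and whose axes are the flange's). Camera axes: x right, y up, looking along -z (the intrinsics and any distortion apply to the point x, -y, -z); pixel columns grow to the right and rows downward; lengths in m; the calibration is good to about 2 mm. A picture is of the moment at which its call begins: read the wrist's pose just before it. There is no depth.
- close_job(): hands the job in, once; it reports no verdict.
The state is a dict: "time_s": time; "joints": joint angles; "qd": joint speeds; "joint_torque": joint torques, N m; "tcp_pos": TCP position; "eef_rot": TCP orientation; "contact_force": force on the tool from outside, world axes, zero at the start; "moment": the same for the moment, N m; "gripper_width": finger opening in m.
Only numpy, scipy, OpenCV 4.12 (cv2) and the standard library are available. Lean on these libraries where they do the work, as an engineer would, in place of code of your own. Each camera call takes 0.05 s, during which the arm holds its last target.

### The job

A spent battery waits in the chute behind the green lid of the battery collection box on the hall cupboard. With your fingertips press the box's red lever pad all the way down, so that the linked lid stands wide open and the battery rolls into the box, then let the lever come back up slowly under your fingers so that the lid closes fully without slamming, and take your hand clear. Pick nothing up, do not touch the battery or the lid, and leave the other things where they are.

Things in the scene. Friction and masses are not known exactly. Their poses are not given: they have to be found in the camera images.
- bin: white battery box fixed to the counter, 160 (x) x 140 (y) x 128 mm high, rear (+x) wall 95 mm. Origin: centre of its underside; +x points from the lever side to the chute side, z up. Front fittings reach x = -114 mm, 128 mm high. Behind it (x 80 to 195 mm) a chute, 76 mm wide between cheeks 148 mm high, floor sloping 15 degrees down to the box
- pad_top (a point): centre of the upper face of the red lever pad (40 x 50 mm in the box's x and y, 10 mm thick), which sticks out at the box's front. Moves with the lever: at rest 107 mm above the counter and 218 mm from the box's origin towards its -x; fully down 58 mm and 221 mm. Tilted 12 degrees, free end high, at rest; 12 degrees the other way when down
- lever (a joint): lever angle: 0 at rest (up), 0.42 rad fully down (stop). Hinge along the box's y at its x = -102, z = 75 mm; the pad centre is 120 mm from it. Takes about 5 N down on the pad; a spring and the lid's weight drive it back up at once if let go, and the lid then slams
- lid (a joint): angle of the green lid (160 x 146 x 6 mm, hinged along the box's front top edge, its rear edge rises): 0 shut, 0.92 rad wide open; lid angle = 2.19 x lever angle. Closing faster than 1.5 rad/s is a slam, that is the pad rising faster than about 80 mm/s
- lid_edge (a point): middle of the lid's rear edge, upper side, 136 mm above the counter when shut
- cell: the spent battery: black cylinder with a copper-coloured band, 33 mm diameter, 58 mm long, 140 g; origin at its centre, y along its axis. Lies across the chute, resting against the lip under the lid's rear edge; rolls into the box by itself in about a second once the lid is up
- fresh_cell: bystander: blue and copper battery of the same size standing on end on the counter beside the lever; origin at the centre of its underside
- polish_tin: bystander: round flat red tin, 68 mm diameter, 30 mm high, beside the lever; origin at the centre of its underside
- shoe_brush: bystander: wooden shoe brush 150 x 50 x 44 mm; origin at the centre of its underside
- key_bowl: bystander: blue bowl, 120 mm wide, 45 mm high; origin at the centre of its underside
- torch: bystander: yellow torch standing on its head, 54 mm wide, 154 mm high; origin at the centre of its underside
- spray: bystander: green bottle, 54 mm diameter, 160 mm high; origin at the centre of its underside
There are look-alikes about, which are no part of the job. There is more than one size of the cell; the job needs the larger.

How it is judged (in metres and radians):
On the way:
1. the fingers hold the lever pad down, the lid stands wide open (at least 0.75 of 0.92 rad) and the battery has rolled into the box (value of joint lid above 0.75 rad and contact force between the fingers and lever above 0.5 N and x of cell in the frame of bin between -0.074 and 0.074 m and y of cell in the frame of bin between -0.066 and 0.066 m and z of cell in the frame of bin below 0.075 m), for 0.2 s.
At the end, for the whole second after the job is handed in: the lid is shut (within 0.05 rad), the lever is back up (within 0.03 rad), and the battery lies at rest inside the box (its centre between the walls and less than 75 mm above the counter) (value of joint lid below 0.05 rad and value of joint lever below 0.03 rad and linear speed of cell below 0.03 m/s and x of cell in the frame of bin between -0.074 and 0.074 m and y of cell in the frame of bin between -0.066 and 0.066 m and z of cell in the frame of bin below 0.075 m); the robot touches nothing.
It fails at once if the lid falls or slams (closes faster than 1.5 rad/s) (velocity of joint lid below -1.5 rad/s).
It fails at once if the robot touches the battery (contact force between any of the fingers, the arm and cell above 0.3 N).
It fails at once if the robot lifts or pushes the lid itself (contact force between any of the fingers, the arm and lid above 1 N).
It fails at once if a bystander is moved by more than 20 mm or picked up (distance of any of fresh_cell, polish_tin, shoe_brush, key_bowl, torch, spray from where it was at the start of the episode above 0.02 m).
It also fails if it takes over 42 s, if anything falls off the work surface, if the arm or the gripper's body presses on something with over 40 N, if the wrist force passes 120 N, or if a joint passes its speed limit or range.

## Working session

There is one attempt and no reset: what is moved stays moved. The work goes in short steps, Python scripts to look and compute and a tool call to move; the robot and the scene stay as the last step left them, time stands still between calls to the robot, and variables do not carry over. Pictures are saved under pics/ and viewed, and the job is handed in when it is done.

Besides the shell and the picture viewer there is one more tool, called after ">>>" as name(argument=value, ...), one argument or row to a line, values as JSON. apply_moves: Moves the arm, as the interface text tells. Its arguments: {"type":"object","properties":{"commands":{"type":"array","items":{"type":"object","properties":{"grip":{"type":"number"},"dp":{"type":"array","items":{"type":"number"}},"yaw":{"type":"number"}}}},"newtons":{"type":"number"}},"required":["commands"]}

```bash
mkdir -p pics; ls
python3 - <<'E'
from plant import get_state, capture
import cv2, json
s=get_state(); print(s)
for n in ("scene","side","wrist"):
    c=capture(n); cv2.imwrite(f"pics/{n}0.png",c["color"][:,:,::-1])
    print(n,{k:v for k,v in c.items() if k!="color"})
E
```

```text
pics
{'time_s': 0.0, 'joints': array([ 1.65077694e+01,  2.05912696e+01,  6.31366667e-01, -1.97560875e-02,
       -7.01368769e+01, -1.65079488e+01]), 'qd': array([-0.05166272,  0.01504815,  0.00846292,  0.02646308,  0.08964428,
        0.12628714]), 'joint_torque': array([-8.00930356e-04, -5.82726967e+01,  2.93058443e+01,  6.99745238e+00,
        6.93249181e-03, -2.06530804e-04]), 'tcp_pos': array([ 6.74482506e-01, -2.74492226e-05,  2.25607434e-01]), 'eef_rot': array([ 1.79901932e+02, -9.69618290e-03, -9.00068994e+01]), 'contact_force': array([ 0.78069872,  0.17617274, -0.4902739 ]), 'moment': array([0.03298748, 0.00440231, 0.00215831]), 'gripper_width': 0.08742567560326418}
scene {'camera_matrix': array([[469.53372193,   0.        , 261.87593803],
       [  0.        , 469.53372193, 188.20208473],
       [  0.        ,   0.        ,   1.        ]]), 'xyz': array([1.42435436, 0.18596748, 1.36265806]), 'rotation': array([ 34.87666515,   0.44720005, 100.53782582])}
side {'camera_matrix': array([[350.13122157,   0.        , 252.31283258],
       [  0.        , 350.13122157, 187.37470762],
       [  0.        ,   0.        ,   1.        ]]), 'xyz': array([0.13063091, 0.73271404, 0.68511792]), 'rotation': array([  54.89302989,    0.76329557, -149.81703838])}
wrist {'camera_matrix': array([[334.04358522,   0.        , 260.26156423],
       [  0.        , 334.04358522, 194.90613804],
       [  0.        ,   0.        ,   1.        ]]), 'T_tool_cam': array([[-8.83317956e-04,  9.65774749e-01,  2.59380712e-01,
         7.06556208e-02],
       [ 9.99998503e-01,  4.67200509e-04,  1.66591485e-03,
        -3.14820308e-04],
       [ 1.48771570e-03,  2.59381795e-01, -9.65773716e-01,
        -1.57858429e-01],
       [ 0.00000000e+00,  0.00000000e+00,  0.00000000e+00,
         1.00000000e+00]])}
```

View pics/scene0.png

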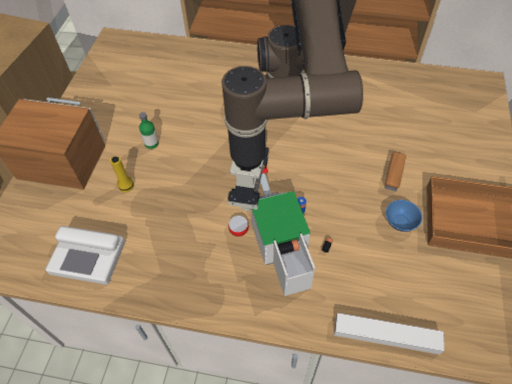

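View pics/side0.png

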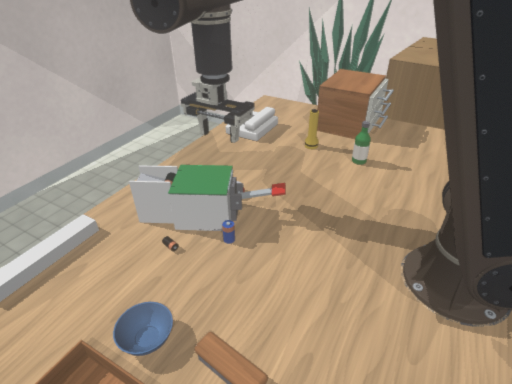

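View pics/wrist0.png

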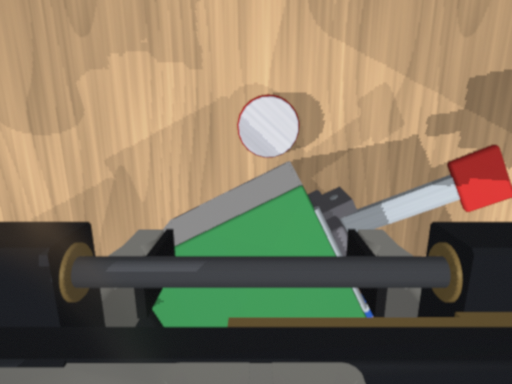

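```bash
cat > h.py <<'E'
import numpy as np, cv2
from scipy.spatial.transform import Rotation as Ro
from plant import get_state, capture
def cam(n):
    s=get_state(); c=capture(n); K=c["camera_matrix"]
    if n=="wrist":
        T=np.eye(4); T[:3,:3]=Ro.from_euler('xyz',s["eef_rot"],degrees=True).as_matrix(); T[:3,3]=s["tcp_pos"]
        M=T@c["T_tool_cam"]; R=M[:3,:3]; o=M[:3,3]
    else:
        R=Ro.from_euler('xyz',c["rotation"],degrees=True).as_matrix(); o=np.array(c["xyz"])
    return c["color"],K,R,o
def ray(K,R,uv):
    d=np.array([(uv[0]-K[0,2])/K[0,0],-(uv[1]-K[1,2])/K[1,1],-1]); d=R@d; return d/np.linalg.norm(d)
def onz(C,uv,z):
    _,K,R,o=C; d=ray(K,R,uv); return o+d*(z-o[2])/d[2]
def tri(C1,u1,C2,u2):
    d1=ray(C1[1],C1[2],u1); d2=ray(C2[1],C2[2],u2); A=np.c_[d1,-d2]
    t=np.linalg.lstsq(A,C2[3]-C1[3],rcond=None)[0]
    a=C1[3]+t[0]*d1;b=C2[3]+t[1]*d2; return (a+b)/2,np.linalg.norm(a-b)
def mask(im,lo,hi):
    hsv=cv2.cvtColor(im,cv2.COLOR_RGB2HSV); return cv2.inRange(hsv,np.array(lo),np.array(hi))
def blobs(m,amin=30):
    cs,_=cv2.findContours(m,cv2.RETR_EXTERNAL,cv2.CHAIN_APPROX_NONE)
    return sorted([c for c in cs if cv2.contourArea(c)>amin],key=cv2.contourArea,reverse=True)
E
python3 - <<'E'
from h import *
np.set_printoptions(precision=4,suppress=True)
W=cam("wrist");S=cam("side");C=cam("scene")
for n,c in(("w",W),("s",S),("c",C)):
    for nm,m in(("red",mask(c[0],(0,170,90),(6,255,255))|mask(c[0],(174,170,90),(180,255,255))),("green",mask(c[0],(55,150,60),(75,255,255)))):
        for b in blobs(m)[:4]:
            print(n,nm,cv2.contourArea(b),cv2.boundingRect(b),cv2.approxPolyDP(b,3,True).reshape(-1,2).tolist())
im=S[0][140:260,120:310]; cv2.imwrite("pics/sc.png",cv2.resize(im,None,fx=4,fy=4)[:,:,::-1])
for uv in[(448,161),(497,146),(513,195),(462,211)]: print(onz(W,uv,.107))
E
```

```text
w red 2686.5 (448, 145, 64, 66) [[494, 145], [448, 164], [466, 210], [511, 196], [502, 158]]
c red 36.5 (229, 227, 19, 9) [[247, 227], [239, 233], [229, 229], [241, 235]]
c green 1903.0 (253, 192, 57, 53) [[293, 192], [259, 200], [258, 209], [253, 210], [264, 244], [274, 238], [279, 243], [297, 238], [301, 231], [309, 232]]
c green 139.0 (140, 120, 14, 15) [[142, 121], [142, 133], [151, 133], [152, 124]]
[ 0.5185 -0.0255  0.107 ]
[ 0.4799 -0.038   0.107 ]
[0.4585 0.0039 0.107 ]
[0.5    0.0183 0.107 ]
```

View pics/sc.png

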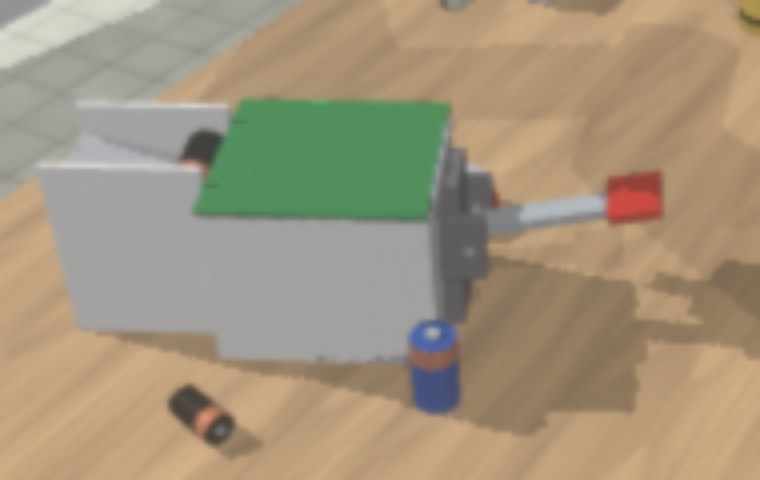

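Run:
```python
from h import *
np.set_printoptions(precision=4,suppress=True)
W=cam("wrist");S=cam("side");C=cam("scene")
P=[onz(S,(120+x/4,140+y/4),.135) for x,y in[(450,105),(430,217),(240,100),(196,213)]]
for p in P:print("lid side",p)
for uv in[(293,193),(252,204),(264,244),(309,232)]: print("lid scene",onz(C,uv,.135))
for uv in[(303,187),(370,315)]: print("lid wrist front",onz(W,uv,.134))
f=(P[0]+P[1])/2; r=(P[2]+P[3])/2; d=f-r
print("lid L W",np.linalg.norm(d),np.linalg.norm(P[0]-P[1]),"dir",np.degrees(np.arctan2(d[1],d[0])))
print("pad tri",tri(W,(480,177),S,(278.5,186.5)))
print(onz(W,(480,177),.107),onz(S,(278.5,186.5),.107))
cv2.imwrite("pics/wc.png",cv2.resize(W[0][100:330,230:512],None,fx=2.8,fy=2.6)[:,:,::-1])
cv2.imwrite("pics/cc.png",cv2.resize(C[0][150:310,190:390],None,fx=3.75,fy=3.75)[:,:,::-1])
```

```text
lid side [ 0.6375 -0.0063  0.135 ]
lid side [0.5722 0.1195 0.135 ]
lid side [0.7805 0.0646 0.135 ]
lid side [0.712  0.1923 0.135 ]
lid scene [0.5855 0.1203 0.135 ]
lid scene [0.6493 0.0007 0.135 ]
lid scene [0.7805 0.0628 0.135 ]
lid scene [0.7167 0.1879 0.135 ]
lid wrist front [ 0.6426 -0.0098  0.134 ]
lid wrist front [0.5815 0.1032 0.134 ]
lid L W 0.158594807015534 0.14179913410683243 dir -153.0747210938357
pad tri (array([ 0.488 , -0.0128,  0.1071]), np.float64(0.003549363528819611))
[ 0.4896 -0.0118  0.107 ] [ 0.4871 -0.0148  0.107 ]
```

View pics/wc.png

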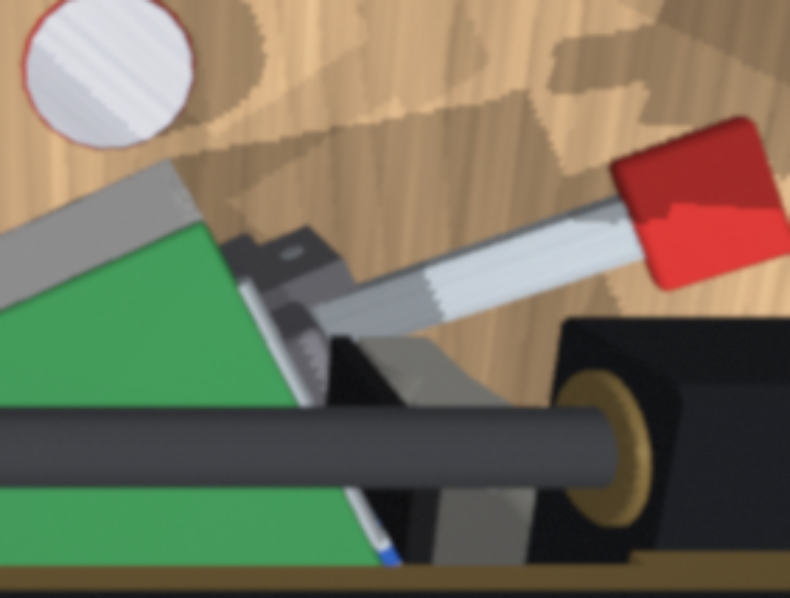

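View pics/cc.png

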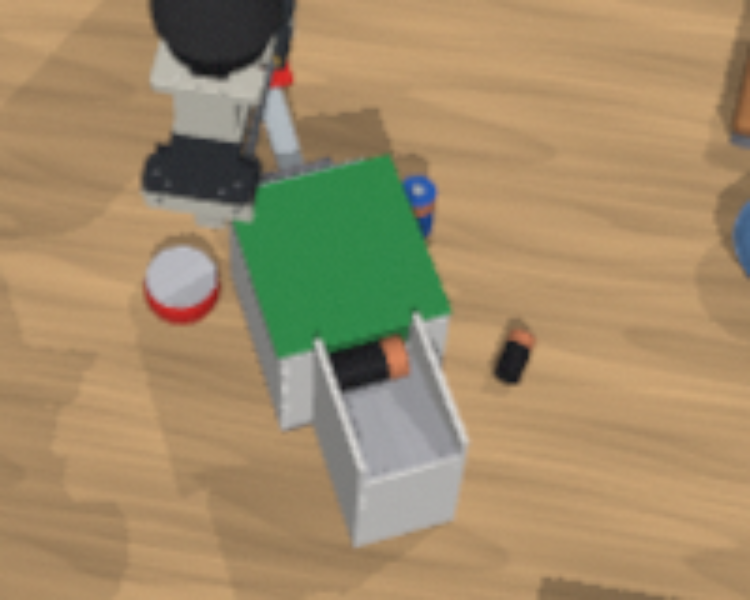

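>>> apply_moves(
  commands=[
    {"grip": 0,"dp": [1,16,0],"yaw": 0.1},
    {"grip": 0,"dp": [2,32,0],"yaw": 0.2},
    {"grip": 0,"dp": [3,48,0],"yaw": 0.3},
    {"grip": 0,"dp": [4,64,0],"yaw": 0.4},
    {"grip": 0,"dp": [5,80,0],"yaw": 0.5},
    {"grip": 0,"dp": [6,96,0],"yaw": 0.6},
    {"grip": 0,"dp": [7,112,0],"yaw": 0.7},
    {"grip": 0,"dp": [8,128,0],"yaw": 0.8},
    {"grip": 0,"dp": [9,144,0],"yaw": 0.9},
    {"grip": 0,"dp": [11,166,0],"yaw": 1.0},
    {"grip": 0,"dp": [12,186,0],"yaw": 1.1},
    {"grip": 0,"dp": [12,186,0],"yaw": 1.1},
  ],
  newtons=20,
)

```text
time_s: 1.95
tcp_pos: [0.4881, -0.0121, 0.2271]
eef_rot: [180.0, 0.1, -153.0]
contact_force: [-0.2, -0.1, 0.4]
gripper_width: 0.0003
```

Run:
```python
from h import *
np.set_printoptions(precision=4,suppress=True)
s=get_state();print(s)
S=cam("side");W=cam("wrist")
for n,c in(("s1",S),("w1",W)): cv2.imwrite(f"pics/{n}.png",c[0][:,:,::-1])
```

```text
{'time_s': 1.95, 'joints': array([ 21.7027,   2.6507, -22.162 ,  -0.0095, -65.122 , -84.7302]), 'qd': array([-0.206 ,  1.5927,  1.9328,  0.5404,  0.3677,  3.3465]), 'joint_torque': array([  0.0639, -32.9372,  27.3902,   6.5188,  -0.1879,  -0.8534]), 'tcp_pos': array([ 0.4881, -0.0121,  0.2271]), 'eef_rot': array([ 179.9974,    0.0659, -153.0315]), 'contact_force': array([-0.1536, -0.1434,  0.3526]), 'moment': array([ 0.0093, -0.1344,  0.0211]), 'gripper_width': 0.0002611190273217814}
```

View pics/s1.png

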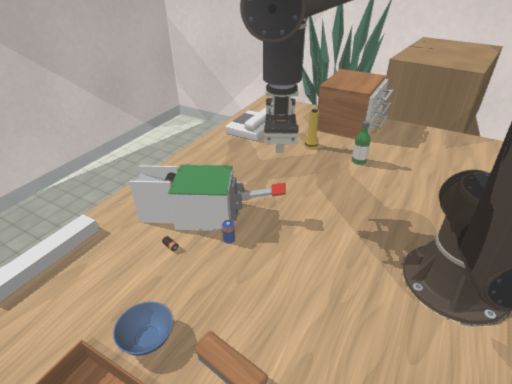

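View pics/w1.png

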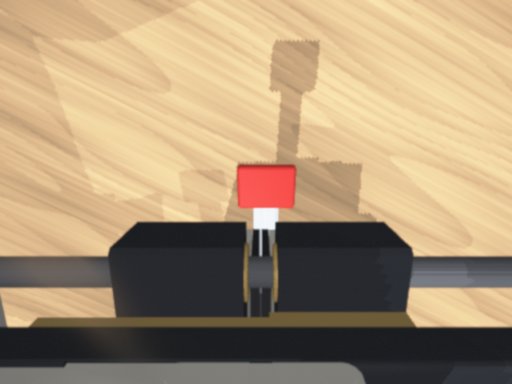

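Run:
```python
from h import *
np.set_printoptions(precision=4,suppress=True)
W=cam("wrist");S=cam("side");s=get_state()
b=blobs(mask(W[0],(0,150,90),(8,255,255))|mask(W[0],(172,150,90),(180,255,255)))[0]
print(cv2.boundingRect(b),cv2.minAreaRect(b))
R=Ro.from_euler('xyz',s["eef_rot"],degrees=True).as_matrix()
for uv,z in[((238,166),.111),((295,166),.111),((238,208),.103),((295,208),.103),((266.5,187),.107)]:
    p=onz(W,uv,z); print(p, "tool",1000*R.T@(p-s["tcp_pos"]))
```

```text
(237, 164, 59, 44) ((266.0, 185.5), (43.0, 58.0), 90.0)
[ 0.48   -0.0389  0.111 ] tool [ 20.7736 -19.71   115.6333]
[0.4585 0.0032 0.111 ] tool [ 20.7696  27.5847 115.6282]
[ 0.5153 -0.0223  0.103 ] tool [-18.2289 -20.9179 123.6435]
[0.4924 0.0226 0.103 ] tool [-18.2283  29.4351 123.6381]
[ 0.4861 -0.0091  0.107 ] tool [  1.8515   4.0968 119.6356]
```

>>> apply_moves(
  commands=[
    {"grip": 0,"dp": [1,2,15],"yaw": 0},
    {"grip": 0,"dp": [2,4,35],"yaw": 0},
    {"grip": 0,"dp": [2,4,55],"yaw": 0},
    {"grip": 0,"dp": [2,4,75],"yaw": 0},
    {"grip": 0,"dp": [2,4,90],"yaw": 0},
    {"grip": 0,"dp": [2,4,100],"yaw": 0},
    {"grip": 0,"dp": [2,4,106],"yaw": 0},
    {"grip": 0,"dp": [2,4,110],"yaw": 0},
    {"grip": 0,"dp": [2,4,110],"yaw": 0},
  ],
)

```text
time_s: 3.28
tcp_pos: [0.4855, -0.0094, 0.1166]
eef_rot: [-180.0, 0.0, -153.0]
contact_force: [-0.2, 0.5, 0.3]
gripper_width: 0.0008
```

Run:
```python
from h import *
s=get_state();print(s["tcp_pos"],s["contact_force"])
S=cam("side");W=cam("wrist")
cv2.imwrite("pics/s2.png",cv2.resize(S[0][100:260,120:330],None,fx=3.7,fy=3.7)[:,:,::-1])
cv2.imwrite("pics/w2.png",W[0][:,:,::-1])
```

```text
[ 0.48546415 -0.00935235  0.11662718] [-0.15313172  0.45536565  0.30532559]
```

View pics/s2.png

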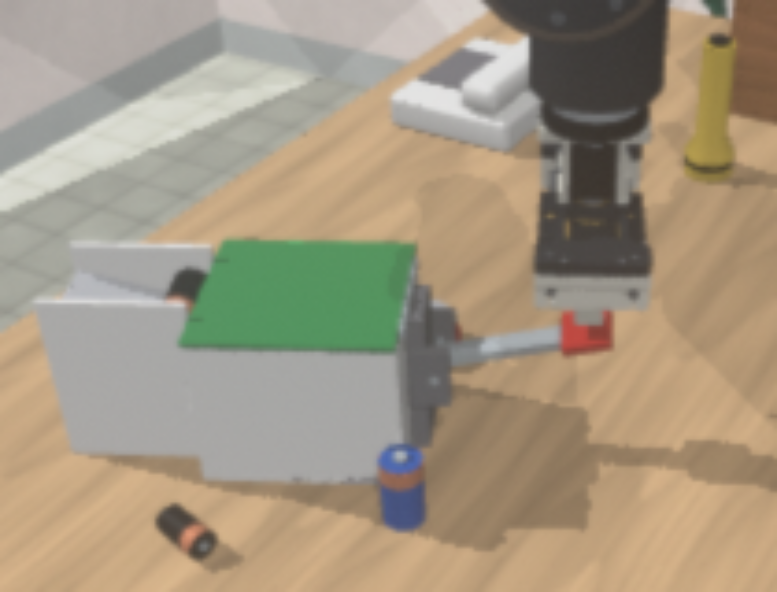

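View pics/w2.png

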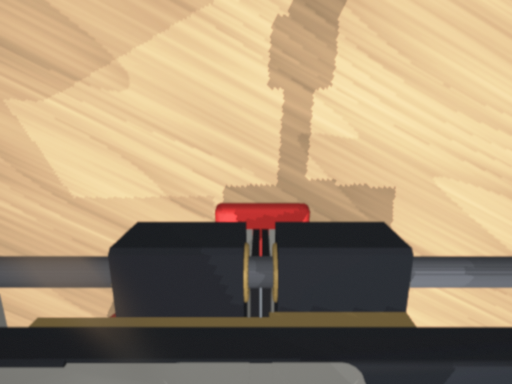

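The fingertips sit centred just above the pad, and the surroundings are clear. I'm pressing in two stages.

>>> apply_moves(
  commands=[
    {"grip": 0,"dp": [0,0,3],"yaw": 0},
    {"grip": 0,"dp": [0,0,6],"yaw": 0},
    {"grip": 0,"dp": [0,0,9],"yaw": 0},
    {"grip": 0,"dp": [0,0,12],"yaw": 0},
    {"grip": 0,"dp": [0,0,15],"yaw": 0},
    {"grip": 0,"dp": [0,0,18],"yaw": 0},
    {"grip": 0,"dp": [0,0,21],"yaw": 0},
    {"grip": 0,"dp": [0,0,24],"yaw": 0},
  ],
)

```text
time_s: 4.38
tcp_pos: [0.4844, -0.01, 0.0924]
eef_rot: [-180.0, -0.1, -153.0]
contact_force: [-3.7, -1.6, 5.5]
gripper_width: 0.0004
```

>>> apply_moves(
  commands=[
    {"grip": 0,"dp": [0,0,4],"yaw": 0},
    {"grip": 0,"dp": [0,0,8],"yaw": 0},
    {"grip": 0,"dp": [0,0,12],"yaw": 0},
    {"grip": 0,"dp": [0,0,16],"yaw": 0},
    {"grip": 0,"dp": [0,0,20],"yaw": 0},
    {"grip": 0,"dp": [0,0,24],"yaw": 0},
    {"grip": 0,"dp": [0,0,27],"yaw": 0},
    {"grip": 0,"dp": [0,0,29],"yaw": 0},
    {"grip": 0,"dp": [0,0,30],"yaw": 0},
  ],
)

```text
time_s: 5.5
tcp_pos: [0.4846, -0.0099, 0.0624]
eef_rot: [-180.0, -0.1, -153.0]
contact_force: [-3.4, -1.6, 5.3]
gripper_width: 0.0004
```

Run:
```python
from h import *
s=get_state();print(s["tcp_pos"],s["contact_force"])
S=cam("side");C=cam("scene")
cv2.imwrite("pics/s3.png",cv2.resize(S[0][100:260,120:330],None,fx=3.7,fy=3.7)[:,:,::-1])
cv2.imwrite("pics/c3.png",cv2.resize(C[0][150:310,190:390],None,fx=3.7,fy=3.7)[:,:,::-1])
```

```text
[ 0.48461628 -0.00987155  0.06242107] [-3.44215987 -1.63139987  5.26834577]
```

View pics/s3.png

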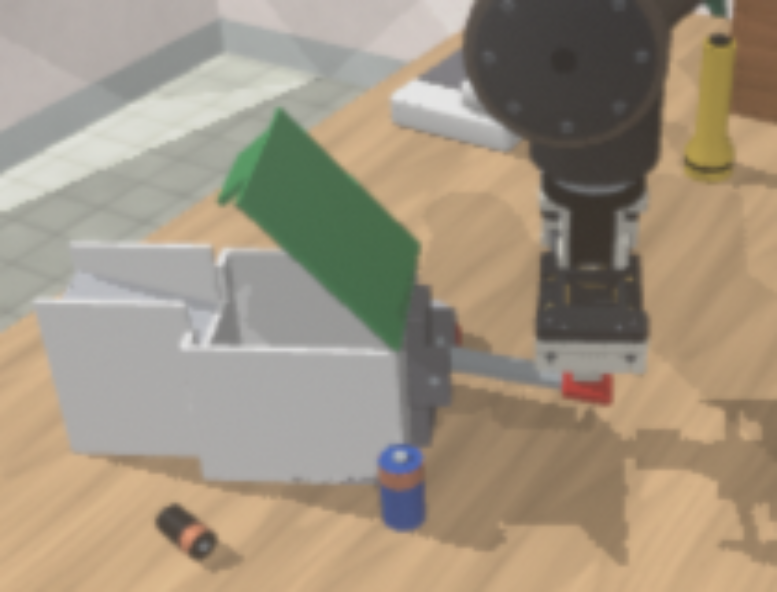

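View pics/c3.png

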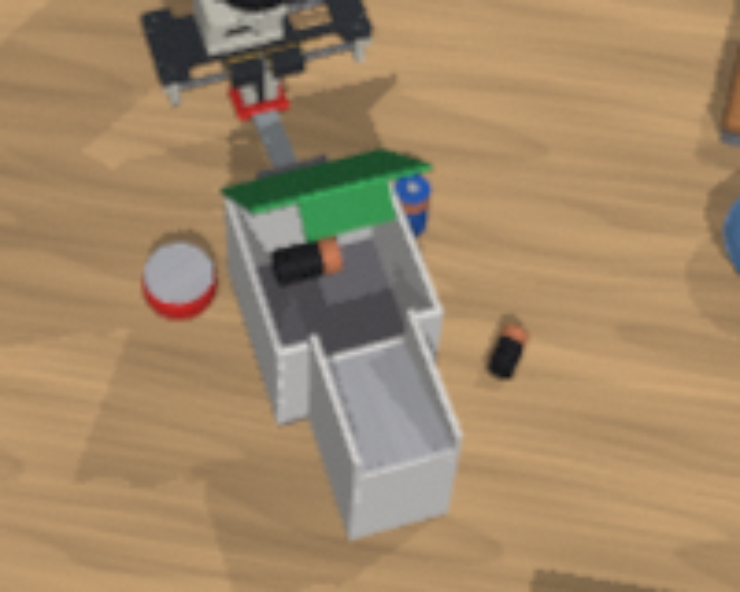

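Lid open and the battery already in the box. I'll press the last 2 mm and hold for a second so the battery settles.

>>> apply_moves(
  commands=[
    {"grip": 0,"dp": [0,0,1],"yaw": 0},
    {"grip": 0,"dp": [0,0,2],"yaw": 0},
    {"grip": 0,"dp": [0,0,2],"yaw": 0},
    {"grip": 0,"dp": [0,0,2],"yaw": 0},
    {"grip": 0,"dp": [0,0,2],"yaw": 0},
    {"grip": 0,"dp": [0,0,2],"yaw": 0},
    {"grip": 0,"dp": [0,0,2],"yaw": 0},
    {"grip": 0,"dp": [0,0,2],"yaw": 0},
    {"grip": 0,"dp": [0,0,2],"yaw": 0},
    {"grip": 0,"dp": [0,0,2],"yaw": 0},
  ],
)

```text
time_s: 6.85
tcp_pos: [0.4848, -0.0098, 0.0606]
eef_rot: [-180.0, -0.1, -153.0]
contact_force: [-2.7, -1.5, 6.2]
gripper_width: 0.0005
```

Run:
```python
from h import *
np.set_printoptions(precision=4,suppress=True)
s=get_state();print(s["tcp_pos"],s["contact_force"])
C=cam("scene")
cv2.imwrite("pics/c4.png",cv2.resize(C[0][150:310,190:390],None,fx=3.7,fy=3.7)[:,:,::-1])
S=cam("side")
# battery centre near crop px, box centre estimate
p=onz(C,(190+308/3.7,150+260/3.7),.035); o=np.array([.680,.094,0]); a=np.radians(27)
d=p-o; print(p,"bin frame",d[0]*np.cos(a)+d[1]*np.sin(a),-d[0]*np.sin(a)+d[1]*np.cos(a))
```

```text
[ 0.4848 -0.0098  0.0606] [-2.7021 -1.4976  6.1721]
[0.6362 0.0669 0.035 ] bin frame -0.051333502210366394 -0.004313890290989875
```

View pics/c4.png

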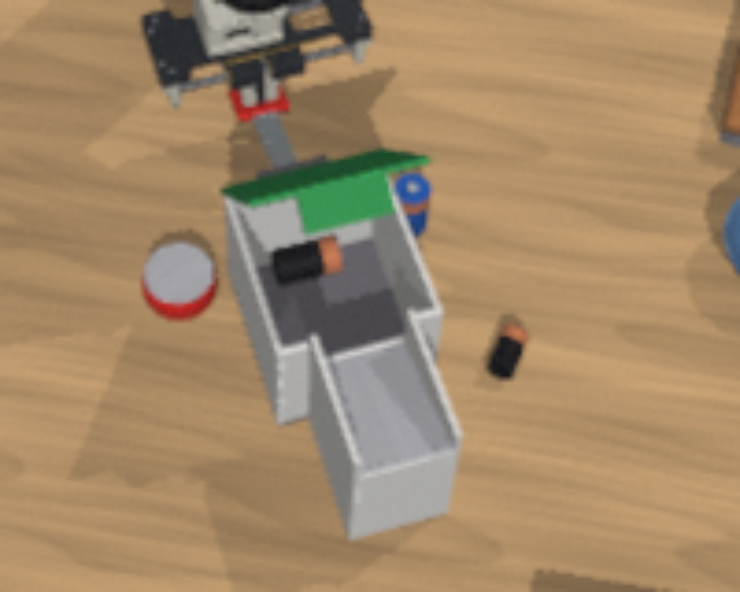

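Battery lies still at about x = -51 mm, y = -4 mm in the box's frame, well inside. I'm letting the lever up at about 20 mm/s.

>>> apply_moves(
  commands=[
    {"grip": 0,"dp": [0,0,-1.5],"yaw": 0},
    {"grip": 0,"dp": [0,0,-4],"yaw": 0},
    {"grip": 0,"dp": [0,0,-6.5],"yaw": 0},
    {"grip": 0,"dp": [0,0,-9],"yaw": 0},
    {"grip": 0,"dp": [0,0,-11.5],"yaw": 0},
    {"grip": 0,"dp": [0,0,-14],"yaw": 0},
    {"grip": 0,"dp": [0,0,-16.5],"yaw": 0},
    {"grip": 0,"dp": [0,0,-19],"yaw": 0},
    {"grip": 0,"dp": [0,0,-21.5],"yaw": 0},
    {"grip": 0,"dp": [0,0,-24],"yaw": 0},
    {"grip": 0,"dp": [0,0,-26.5],"yaw": 0},
    {"grip": 0,"dp": [0,0,-29],"yaw": 0},
  ],
)

```text
time_s: 8.45
tcp_pos: [0.4849, -0.0097, 0.0897]
eef_rot: [-180.0, -0.1, -153.0]
contact_force: [-2.2, -1.0, 5.6]
gripper_width: -0.0
```

>>> apply_moves(
  commands=[
    {"grip": 0,"dp": [0,0,-2],"yaw": 0},
    {"grip": 0,"dp": [0,0,-4],"yaw": 0},
    {"grip": 0,"dp": [0,0,-6],"yaw": 0},
    {"grip": 0,"dp": [0,0,-8],"yaw": 0},
    {"grip": 0,"dp": [0,0,-10],"yaw": 0},
    {"grip": 0,"dp": [0,0,-12],"yaw": 0},
    {"grip": 0,"dp": [0,0,-14],"yaw": 0},
    {"grip": 0,"dp": [0,0,-16],"yaw": 0},
    {"grip": 0,"dp": [0,0,-18],"yaw": 0},
    {"grip": 0,"dp": [0,0,-20],"yaw": 0},
    {"grip": 0,"dp": [0,0,-22],"yaw": 0},
    {"grip": 0,"dp": [0,0,-24],"yaw": 0},
  ],
)

```text
time_s: 9.95
tcp_pos: [0.4835, -0.01, 0.1127]
eef_rot: [180.0, -0.2, -153.1]
contact_force: [-0.7, -0.1, -0.2]
gripper_width: 0.0005
```

>>> apply_moves(
  commands=[
    {"grip": 0,"dp": [0,0,-1],"yaw": 0},
    {"grip": 0,"dp": [0,0,-2],"yaw": 0},
    {"grip": 0,"dp": [0,0,-4],"yaw": 0},
    {"grip": 0,"dp": [0,0,-8],"yaw": 0},
    {"grip": 0,"dp": [0,0,-18],"yaw": 0},
    {"grip": 0,"dp": [0,0,-35],"yaw": 0},
    {"grip": 0,"dp": [0,0,-55],"yaw": 0},
    {"grip": 0,"dp": [0,0,-75],"yaw": 0},
    {"grip": 0,"dp": [0,0,-90],"yaw": 0},
    {"grip": 0,"dp": [0,0,-100],"yaw": 0},
    {"grip": 0,"dp": [0,0,-100],"yaw": 0},
    {"grip": 0,"dp": [0,0,-100],"yaw": 0},
  ],
)

```text
time_s: 11.45
tcp_pos: [0.485, -0.0094, 0.2129]
eef_rot: [180.0, -0.1, -153.0]
contact_force: [0.3, -0.1, 0.0]
gripper_width: 0.0005
```

Run:
```python
from h import *
s=get_state();print(s["tcp_pos"],s["contact_force"],s["time_s"])
S=cam("side");C=cam("scene")
cv2.imwrite("pics/s5.png",cv2.resize(S[0][100:260,120:330],None,fx=3.7,fy=3.7)[:,:,::-1])
cv2.imwrite("pics/c5.png",cv2.resize(C[0][150:310,190:390],None,fx=3.7,fy=3.7)[:,:,::-1])
```

```text
[ 0.48497959 -0.00942193  0.21293139] [ 0.28588642 -0.12853118  0.02043315] 11.45
```

View pics/s5.png

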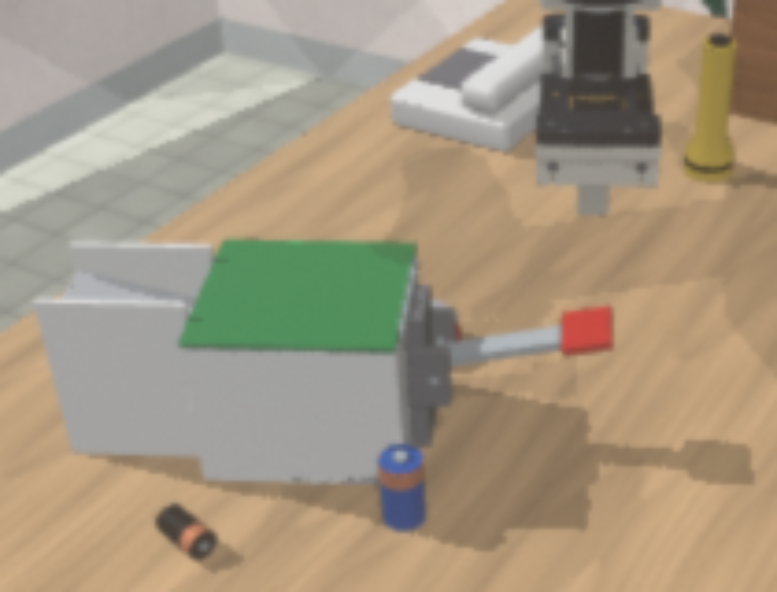

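View pics/c5.png

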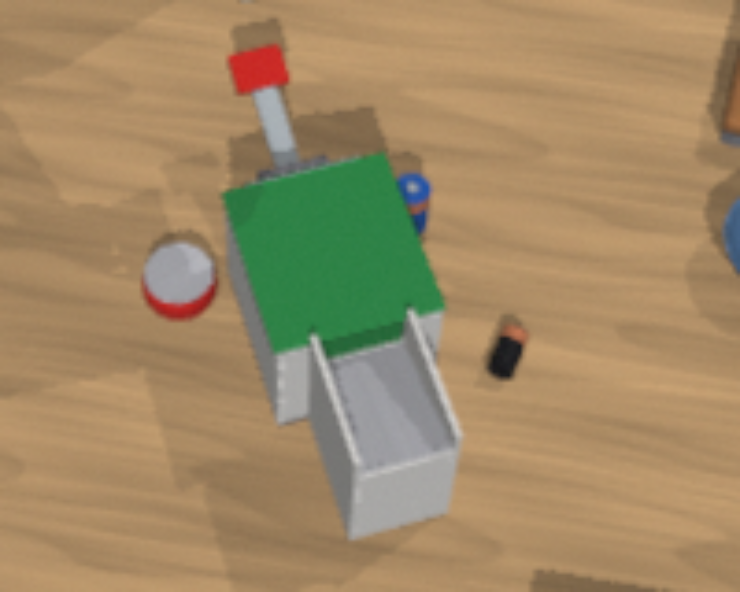

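The lid is shut, the lever is up, the chute is empty, and the hand is clear by about 100 mm. The neighbouring things have not moved.

```bash
python3 -c "
from plant import close_job; print(close_job())"
```

```text
the job is handed in; nothing more can be done
None
```

The job is done and handed in at about 11.5 s. With shut fingertips I pressed the red pad down to about 60 mm and held it there for over a second. The lid stood wide open and the battery rolled into the box. I then let the lever up under the fingers at about 16–20 mm/s, well under the 80 mm/s slam limit, and raised the hand about 100 mm above the pad.

**Last checks:**
- **Battery:** before closing, the pictures showed it lying still inside the box, at about x = -51 mm, y = -4 mm in the box's frame. The chute was empty afterwards.
- **Lid and lever:** the pictures show the lid shut and the lever back at rest height. The lid's angle and closing speed were judged from pictures and fingertip motion only, because neither is reported.
- **Force:** about 6 N on the pad when held down. It read near 0 N with the hand clear.
- **Other things:** the tin, the blue battery and the small look-alike were in the same places in the before and after pictures. I did not re-measure the brush, bowl, torch or spray, but the arm did not go near them.

The two camera views placed the pad 3.5 mm apart. A closer wrist view corrected the aim by about 4 mm before I pressed. No check failed.

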